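# Load a battery cell into a spring-jaw test fixture

## Task

Take the green battery cell out of the rack and load it into the test fixture: hold the red spring jaw back (the end of the cell can push it) while you lower the cell into the white cradle, then let go so that the jaw clamps it lengthwise against the black fixed stop. The cell must lie level, fully down in the cradle, gripped between jaw and stop; leave the orange cell where it lies in the rack.

Things in the scene. Friction and masses are not known exactly. Their poses are not given: they have to be found in the camera images.
- cell_green: Green cylindrical cell, 34 mm diameter, 90 mm long, about 190 g, both ends alike. Origin at its centre, x along its length (may be rolled about x). Starts level, axis 40 mm above the bench, in a white rack; orange cell parallel, 90 mm aside. Here and in the fixture V saddles (tops 43 mm high) carry the ends; the middle 48 mm is free for fingers down to the 8 mm base plate.
- cell_orange: Orange cell of the same size, same axes; lies in the rack's other place and must stay there.
- fixture: Fixed; base 175 x 80 x 8 mm. Origin on the bench under a loaded cell's centre; x from black stop to red jaw, z up. Loaded cell: along x, axis 40 mm up, in a white V cradle 50 mm wide that centres it. Stop: inner face x = -45 mm, 14 mm thick, 40 mm high. Jaw: upright plate 44 mm wide, 12 to 88 mm high, inner face x = +35 mm when free (gap 80 mm; cell needs 90). Grey post x = 92-104 mm, 58 mm high.
- jaw (a joint): Travel in m of the red spring jaw along the fixture's +x: 0 free (at rest), 0.010 with a cell clamped, 0.030 fully back. Its spring pushes towards the stop: 2 N at 0, 3 N at 0.010, 4.5 N at 0.020. A level cell held with its underside above the stop's top can push the upper part of the jaw back, then go down between jaw and stop.
Things that resemble listed ones, but are neither listed nor needed, are in the scene too. There is more than one size of the fixture; the one meant has the size given above.

How it is judged:
By the outcome, as a careful person would: the job done as asked, in the order asked, and still so for the second after the job is handed in, with the robot touching nothing.
It also fails if it takes over 40 s, if anything falls off the work surface, if the arm or the gripper's body presses on something with over 40 N, if the wrist force passes 120 N, or if a joint passes its speed limit or range.

## Robot

A 7-joint arm with a two-finger parallel gripper is mounted at the origin on the work surface. World frame = base frame: x ahead of the robot, y to its left, z up, the work surface at z = 0. Lengths are in m, angles in rad, forces in N, time in s.
With the tool pointing down it reaches from about 0.425 to 1.025 m from the base axis. Payload 9.4 kg.
Tool frame: the origin (TCP) lies at the very end of the fingers, on their centre line; the grasp point (between the pads) lies 19 mm behind it; z points along the fingers, y is the direction in which the jaws open and shut (so a half turn about z gives the same grasp; the last joint's range is limited). The gripper opens to 93 mm and grips with 3 to 60 N. Pads are 15 mm wide; open, the fingers measure 128 mm over their backs; the gripper's body (75 mm by 188 mm) begins 65 mm behind the grasp point.
Start: joints at [1.079, 0.599, -0.003, 1.599, 0.002, 0.943, -0.08], TCP at [0.292, -0.664, 0.219] pointing down, gripper open.
Joint ranges: [-2.57, 2.57], [-0.35, 1.97], [-1.29, 1.29], [0.11, 2.56], [-1.05, 4.19], [0.11, 1.86], [-2.63, 2.63]. Speed limits (rad/s): [2.22, 2.22, 3.01, 3.01, 3.14, 3.14, 3.14].

## Interface

Orientations are given as a rotation vector (axis times angle).
In Python, from cell import ctrl gives the robot as it stands.
- The arm moves only by the shell command python3 -m jog 'ROWS' [FORCE]. ROWS is JSON, a list of rows, each an object of numbers: "jaw": the finger opening in cm, from 0 to 9.3; "dx", "dy", "dz": the shift along the tool's x, y, z in cm; "twist": the turn about the tool's z in degrees. A call has 1 to 20 rows; each row shifts and turns the commanded pose from where the row before left it, along the tool's axes as they then stand; what a row does not reach is not made up. A row lasts 1/12 s, in which the tool goes at most 41.7 mm and 7.16 degrees, less where a joint would pass 70% of its speed; a pose out of reach is approached as far as the arm can. A call with a gripper value outside its range is refused whole. The fingers move at their own pace and stop on an object; FORCE is the grip in N (left out, the last holds). Time passes only in rows, so rows that do not move let the fingers close. It gives the time, the measured TCP pose, the force and the opening at its end, in the units of the state.
- ctrl.sense(): the state, without advancing time (a new reading comes with each control period).
- ctrl.capture(name): name is "scene" or "side" or "wrist"; returns (picture, depth): 384x512x3 uint8, red, green, blue; 384x512 float32, m along the optical axis (not along the pixel's ray), 0 where there is no reading.
- ctrl.camera_model(name): a dict with "intrinsics" (3x3 intrinsics, pixels), "k1" (the pictures are not rectified: a ray, as slopes to the right and down, at radius r is drawn at 1 + k1 r^2 times it, then the intrinsics apply), "T" (4x4, takes a point from camera to world coordinates). Camera axes: x right, y down, z forward; pixel columns grow to the right and rows downward; lengths in m; the calibration is good to about 2 mm. A picture is of the moment at which its call begins: read the wrist's pose just before it. camera_model takes no time and is no camera call; for the wrist camera it gives the pose at the moment of the call.
- ctrl.finish_job(): hands the job in, once; it reports no verdict.
The state is a dict: "time": time; "qpos": joint angles; "qd": joint speeds; "joint_torque": joint torques, N m; "tcp_pos": TCP position; "tcp_rot": TCP orientation; "ft_force": force on the tool from outside, world axes, zero at the start; "moment": the same for the moment, N m; "opening": finger opening in m.
Only numpy, scipy, OpenCV 4.12 (cv2) and the standard library are available. Lean on these libraries where they do the work, as an engineer would, in place of code of your own. Each camera call takes 0.05 s, during which the arm holds its last target. There are 200 camera calls.

## Working session

There is one attempt and no reset: what is moved stays moved. The work goes in short steps, Python scripts to look and compute and a shell command to move; the robot and the scene stay as the last step left them, time stands still between calls to the robot, and variables do not carry over. Pictures are saved under pics/ and viewed, about 8 in all and at most 12, crops included, and the job is handed in when it is done.

```bash
mkdir -p pics
cat > h.py <<'E'
import numpy as np, cv2
from cell import ctrl
def cap(n):
    m=ctrl.camera_model(n); im,d=ctrl.capture(n); return m,im,d
def rays(m,uv):
    K=np.array(m["intrinsics"]);uv=np.asarray(uv,float).reshape(-1,2)
    p=(uv-[K[0,2],K[1,2]])/[K[0,0],K[1,1]]; q=p.copy()
    for _ in range(20): q=p/(1+m["k1"]*(q**2).sum(1,keepdims=True))
    return np.c_[q,np.ones(len(q))]
def pts(m,d,uv):
    uv=np.asarray(uv).reshape(-1,2); z=d[uv[:,1].astype(int),uv[:,0].astype(int)]
    T=np.array(m["T"]); P=rays(m,uv)*z[:,None]; return (P@T[:3,:3].T+T[:3,3])[z>0]
def plane(m,uv,h):
    T=np.array(m["T"]); r=rays(m,uv)@T[:3,:3].T; t=(h-T[2,3])/r[:,2]; return T[:3,3]+r*t[:,None]
def save(n,im): cv2.imwrite("pics/"+n,im[...,::-1])
E
python3 - <<'E'
from h import *
print(ctrl.sense())
for n in ("scene","side"):
    m,im,d=cap(n); save(n+"0.png",im); np.savez(n+"0.npz",im=im,d=d)
    print(n,np.array(m["T"]).round(3).tolist())
E
```

```text
{'time': 0.0, 'qpos': array([ 1.07930192,  0.60011083, -0.0025319 ,  1.60015471,  0.00181452,
        0.94287184, -0.07980924]), 'qd': array([-7.69568100e-05, -7.67853656e-06, -1.04513231e-03, -3.06584738e-04,
       -8.43358384e-04, -2.62114592e-04, -3.71835338e-04]), 'joint_torque': array([ 1.12210731e-03, -7.65055990e+01,  1.49743214e+00, -2.52352148e+01,
       -5.23791835e-02,  1.68557174e-02,  1.46789143e-04]), 'tcp_pos': array([ 0.29194913, -0.66307799,  0.21776159]), 'tcp_rot': array([-3.07281576e+00, -6.46668611e-01,  7.41654623e-04]), 'ft_force': array([-1.04658345, -0.41150738,  0.12863641]), 'moment': array([0.00315513, 0.01703104, 0.00415498]), 'opening': 0.09286589713550115}
scene [[-0.751, 0.38, -0.54, 1.177], [0.66, 0.459, -0.595, 0.556], [0.022, -0.803, -0.595, 0.822], [0.0, 0.0, 0.0, 1.0]]
side [[-0.987, -0.108, 0.121, 0.315], [-0.162, 0.715, -0.68, 0.676], [-0.013, -0.691, -0.723, 0.96], [0.0, 0.0, 0.0, 1.0]]
```

View pics/scene0.png

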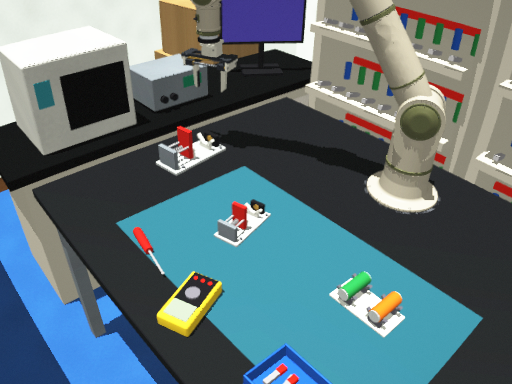

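View pics/side0.png

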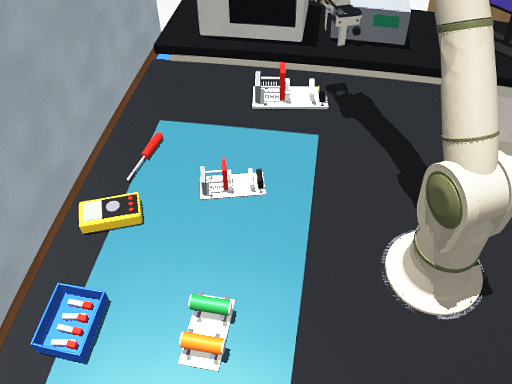

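The scene view shows the green cell at (355,286), the orange at (386,306), a fixture on the mat at (243,222) and another at (190,150). The side view shows the same fixtures at (232,185) and (290,92), green at (210,304) and orange at (202,343). What could be mistaken: the two fixtures (the size decides), and orange for green. Next I measure both.

Run:
```python
from h import *
for n,boxes in (("scene",{"far":(150,120,232,176),"near":(210,195,275,248),"rack":(325,262,410,335)}),("side",{"far":(245,60,332,112),"near":(195,155,270,202),"rack":(175,285,240,370)})):
    z=np.load(n+"0.npz"); im,d=z["im"],z["d"]; m=ctrl.camera_model(n)
    hsv=cv2.cvtColor(im,cv2.COLOR_RGB2HSV); H,S,V=hsv[...,0].astype(int),hsv[...,1],hsv[...,2]
    M={"green":(abs(H-65)<20)&(S>120)&(V>60),"orange":(abs(H-13)<7)&(S>150)&(V>80),"red":((H<6)|(H>174))&(S>130)&(V>60),"white":(S<60)&(V>130),"dark":(V<45)}
    for b,(x0,y0,x1,y1) in boxes.items():
        for c,mk in M.items():
            if (b=="rack")!=(c in("green","orange")) and c!="white": continue
            k=np.zeros_like(mk); k[y0:y1,x0:x1]=mk[y0:y1,x0:x1]
            v,u=np.nonzero(k)
            if len(u)<8: continue
            P=pts(m,d,np.c_[u,v])
            if c=="dark": P=P[P[:,2]>.02]
            if c=="white": P=P[(P[:,2]<.015)&(P[:,2]>-.01)]
            if len(P)<5: continue
            r=cv2.minAreaRect(P[:,:2].astype(np.float32))
            print(n,b,c,len(P),"ctr",np.round(r[0],3),"size",np.round(r[1],3),"ang",round(r[2],1),"z",P[:,2].min().round(3),P[:,2].max().round(3),"mean",P.mean(0).round(3))
```

```text
scene far red 366 ctr [ 0.338 -0.781] size [0.496 0.059] ang 57.9 z -0.11 0.126 mean [ 0.44  -0.618  0.076]
scene far white 646 ctr [ 0.416 -0.66 ] size [0.239 0.26 ] ang 87.8 z -0.005 0.015 mean [ 0.423 -0.602  0.01 ]
scene far dark 87 ctr [ 0.316 -0.63 ] size [0.024 0.064] ang 13.5 z 0.021 0.059 mean [ 0.316 -0.62   0.043]
scene near red 263 ctr [ 0.549 -0.194] size [0.024 0.043] ang 33.6 z 0.008 0.093 mean [ 0.549 -0.189  0.062]
scene near white 541 ctr [ 0.526 -0.205] size [0.187 0.091] ang 14.5 z -0.002 0.015 mean [ 0.533 -0.18   0.008]
scene near dark 36 ctr [ 0.462 -0.214] size [0.012 0.04 ] ang 26.4 z 0.02 0.044 mean [ 0.46  -0.214  0.034]
scene rack green 375 ctr [0.5   0.185] size [0.033 0.085] ang 89.5 z 0.035 0.061 mean [0.501 0.19  0.053]
scene rack orange 222 ctr [0.494 0.267] size [0.09 0.05] ang 2.3 z 0.002 0.059 mean [0.499 0.281 0.049]
scene rack white 1078 ctr [0.472 0.228] size [0.174 0.145] ang 88.5 z -0.001 0.014 mean [0.508 0.242 0.008]
side far red 209 ctr [ 0.461 -0.782] size [0.016 0.408] ang 7.2 z -0.094 0.128 mean [ 0.438 -0.601  0.084]
side far white 1216 ctr [ 0.417 -0.655] size [0.248 0.196] ang 6.7 z -0.004 0.015 mean [ 0.416 -0.607  0.01 ]
side far dark 55 ctr [ 0.313 -0.631] size [0.019 0.064] ang 7.4 z 0.02 0.057 mean [ 0.31  -0.608  0.04 ]
side near red 129 ctr [ 0.543 -0.193] size [0.011 0.047] ang 15.3 z 0.014 0.093 mean [ 0.54  -0.183  0.066]
side near white 1033 ctr [ 0.532 -0.228] size [0.175 0.143] ang 14.3 z -0.002 0.015 mean [ 0.522 -0.193  0.008]
side near dark 29 ctr [ 0.45  -0.209] size [0.011 0.028] ang 9.1 z 0.022 0.043 mean [ 0.448 -0.201  0.031]
side rack green 484 ctr [0.505 0.172] size [0.059 0.098] ang 88.2 z -0.002 0.06 mean [0.499 0.19  0.05 ]
side rack orange 241 ctr [0.495 0.275] size [0.033 0.083] ang 88.2 z 0.037 0.055 mean [0.494 0.284 0.047]
side rack white 1425 ctr [0.506 0.226] size [0.177 0.103] ang 89.9 z -0.003 0.014 mean [0.496 0.245 0.007]
```

The mat fixture (jaw top about 90 mm, base about 175 mm) is the one meant. The far one is larger, with its jaw up to 126 mm. I'll move above the fixture with about 14° yaw and take a close wrist look.

```bash
python3 -m jog '[{"twist":5},{"twist":5},{"dx":2.4,"dy":-3.1},{"dx":2.4,"dy":-3.1},{"dx":2.4,"dy":-3.1},{"dx":2.4,"dy":-3.1},{"dx":2.4,"dy":-3.1},{"dx":2.4,"dy":-3.1},{"dx":2.4,"dy":-3.1},{"dx":2.4,"dy":-3.1},{"dx":2.4,"dy":-3.1},{"dx":2.4,"dy":-3.1},{"dx":2.4,"dy":-3.1},{"dx":2.4,"dy":-3.1},{"dx":2.4,"dy":-3.1},{"dx":0}]'
python3 - <<'E'
from h import *
m,im,d=cap("wrist"); save("w1.png",im); np.savez("w1.npz",im=im,d=d,T=m["T"])
T=np.array(m["T"]);print(T.round(3)); print(m["k1"],m["intrinsics"])
E
```

```text
[[ 0.403 -0.884 -0.237  0.358]
 [-0.915 -0.389 -0.103 -0.634]
 [-0.001  0.259 -0.966  0.383]
 [ 0.     0.     0.     1.   ]]
-0.008552822826398444 [[282.16985677   0.         255.94960815]
 [  0.         282.16985677 195.40031522]
 [  0.           0.           1.        ]]schema error: expected keys jaw, dx, dy, dz, twist
```

View pics/w1.png

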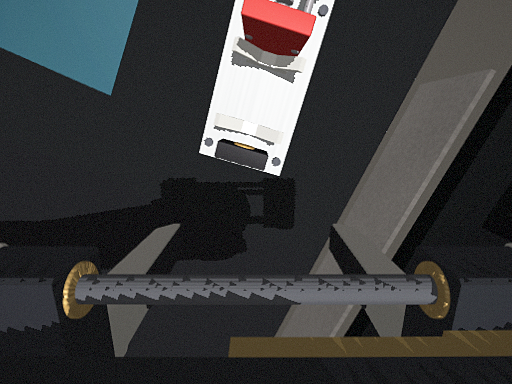

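The call was refused because every row needs all keys. The picture shows the far, larger fixture under the start pose, with the fingers at rows above 220. The wrist camera looks ahead in tool +x, so I'll stop about 9 cm short of the near fixture.

```bash
python3 -m jog '[{"jaw":9,"dx":0,"dy":0,"dz":0,"twist":5},{"jaw":9,"dx":0,"dy":0,"dz":0,"twist":5},{"jaw":9,"dx":1.8,"dy":-3.3,"dz":0,"twist":0},{"jaw":9,"dx":1.8,"dy":-3.3,"dz":0,"twist":0},{"jaw":9,"dx":1.8,"dy":-3.3,"dz":0,"twist":0},{"jaw":9,"dx":1.8,"dy":-3.3,"dz":0,"twist":0},{"jaw":9,"dx":1.8,"dy":-3.3,"dz":0,"twist":0},{"jaw":9,"dx":1.8,"dy":-3.3,"dz":0,"twist":0},{"jaw":9,"dx":1.8,"dy":-3.3,"dz":0,"twist":0},{"jaw":9,"dx":1.8,"dy":-3.3,"dz":0,"twist":0},{"jaw":9,"dx":1.8,"dy":-3.3,"dz":0,"twist":0},{"jaw":9,"dx":1.8,"dy":-3.3,"dz":0,"twist":0},{"jaw":9,"dx":1.8,"dy":-3.3,"dz":0,"twist":0},{"jaw":9,"dx":1.8,"dy":-3.3,"dz":0,"twist":0},{"jaw":9,"dx":0,"dy":0,"dz":0,"twist":0},{"jaw":9,"dx":0,"dy":0,"dz":0,"twist":0}]'
python3 - <<'E'
from h import *
s=ctrl.sense();print(s["tcp_pos"],s["tcp_rot"])
m,im,d=cap("wrist"); save("w2.png",im); np.savez("w2.npz",im=im,d=d,T=m["T"])
E
```

```text
time: 1.48
tcp_pos: [0.4084, -0.2255, 0.2187]
tcp_rot: [-3.118, -0.384, -0.0]
ft_force: [-0.8, 0.4, 0.4]
opening: 0.0899
[ 0.40839204 -0.22554345  0.21870295] [-3.11777203e+00 -3.83850323e-01 -2.08198412e-04]
```

View pics/w2.png

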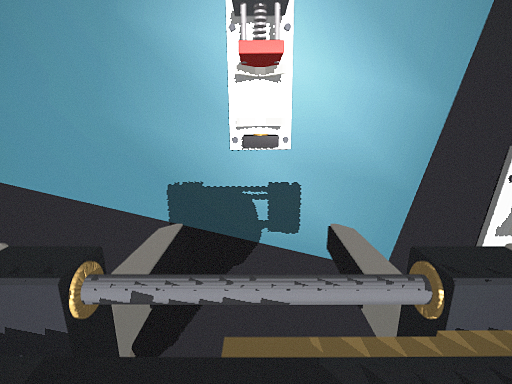

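The wrist view shows the near fixture, nearly aligned with the tool: black stop at (262,141), red jaw at (262,52), base edges at columns about 229 and 292. Now its pose.

```bash
cat > fix.py <<'E'
from h import *
z=np.load("w2.npz"); im,d=z["im"],z["d"]; m=ctrl.camera_model("wrist"); m["T"]=z["T"]
hsv=cv2.cvtColor(im,cv2.COLOR_RGB2HSV); H,S,V=hsv[...,0].astype(int),hsv[...,1],hsv[...,2]
box=np.zeros(H.shape,bool); box[0:152,222:300]=1
def P(mk): v,u=np.nonzero(mk&box); return pts(m,d,np.c_[u,v])
al=P((S<60)&(V>120)); b=al[abs(al[:,2]-.008)<.004]
# side edges: row-wise outermost base pixels -> lines
L=[];R=[]
for r in range(60,146,2):
    c=np.nonzero(((S<60)&(V>120)&box)[r])[0]
    L.append(plane(m,[c.min()-.5,r],.008)[0,:2]);R.append(plane(m,[c.max()+.5,r],.008)[0,:2])
def fl(Q): vx,vy,x,y=cv2.fitLine(np.array(Q,np.float32),cv2.DIST_HUBER,0,.01,.01).ravel(); s=np.sign(vx); return np.array([vx*s,vy*s]),np.array([x,y])
(dl,pl),(dr,pr)=fl(L),fl(R)
print("yaw edges",np.degrees(np.arctan2(dl[1],dl[0])),np.degrees(np.arctan2(dr[1],dr[0])))
e=dl+dr; e/=np.linalg.norm(e); n=np.array([-e[1],e[0]])
print("width",(pl-pr)@n, "lat centre",((pl+pr)/2)@n)
for nm,q in (("stop",P((V<60)&(S<120))),("red",P(((H<6)|(H>174))&(S>130)&(V>60)))):
    a=q[:,:2]@e; l=q[:,:2]@n
    for lo in np.arange(.0,.1,.01):
        k=(q[:,2]>lo)&(q[:,2]<=lo+.01)
        if k.sum()>5: print(nm,lo.round(2),k.sum(),"along",a[k].min().round(4),np.median(a[k]).round(4),a[k].max().round(4),"lat",l[k].min().round(4),l[k].max().round(4))
print("base along",(b[:,:2]@e).min(), "e",e,"n",n)
s=[0.40839,-0.22554]; print("tcp along/lat",np.dot(s,e),np.dot(s,n))
E
python3 fix.py
```

```text
yaw edges 14.744657 14.26474
width 0.08074211 lat centre -0.32587388
stop 0.01 11 along 0.529 0.5298 0.5301 lat -0.3545 -0.2975
stop 0.02 9 along 0.5294 0.5296 0.53 lat -0.3542 -0.2974
stop 0.03 38 along 0.3793 0.4458 0.5305 lat -0.3542 -0.2975
stop 0.04 10 along 0.5293 0.5297 0.53 lat -0.3544 -0.2973
red 0.01 13 along 0.4732 0.4733 0.4736 lat -0.3322 -0.3178
red 0.02 33 along 0.473 0.4733 0.4735 lat -0.3457 -0.312
red 0.03 57 along 0.473 0.4733 0.4735 lat -0.3464 -0.3052
red 0.04 58 along 0.4729 0.4733 0.4736 lat -0.3412 -0.305
red 0.05 75 along 0.4729 0.4732 0.4736 lat -0.347 -0.3052
red 0.06 82 along 0.4729 0.4732 0.4736 lat -0.3465 -0.3047
red 0.07 87 along 0.473 0.4732 0.4737 lat -0.3471 -0.305
red 0.08 167 along 0.4727 0.4735 0.4848 lat -0.3475 -0.3048
base along 0.37316050642380744 e [0.9681271 0.2504594] n [-0.2504594  0.9681271]
tcp along/lat 0.3388848011684418 -0.32063649529606103
```

Fixture origin is about (0.506, -0.206), yaw 14.5°, base width 81 mm as described. Now to the cell.

```bash
python3 -m jog '[{"jaw":9,"dx":2,"dy":-3.6,"dz":0,"twist":0},{"jaw":9,"dx":2,"dy":-3.6,"dz":0,"twist":0},{"jaw":9,"dx":2,"dy":-3.6,"dz":0,"twist":0},{"jaw":9,"dx":2,"dy":-3.6,"dz":0,"twist":0},{"jaw":9,"dx":2,"dy":-3.6,"dz":0,"twist":0},{"jaw":9,"dx":2,"dy":-3.6,"dz":0,"twist":0},{"jaw":9,"dx":0.2,"dy":-3.6,"dz":0,"twist":0},{"jaw":9,"dx":0.2,"dy":-3.6,"dz":0,"twist":0},{"jaw":9,"dx":0.2,"dy":-3.6,"dz":0,"twist":0},{"jaw":9,"dx":0.2,"dy":-3.6,"dz":0,"twist":0},{"jaw":9,"dx":0.2,"dy":-3.6,"dz":0,"twist":0},{"jaw":9,"dx":0,"dy":0,"dz":0,"twist":7},{"jaw":9,"dx":0,"dy":0,"dz":0,"twist":7},{"jaw":9,"dx":0,"dy":0,"dz":0,"twist":0},{"jaw":9,"dx":0,"dy":0,"dz":0,"twist":0}]'
cat > cellm.py <<'E'
from h import *
import sys
s=ctrl.sense(); m,im,d=cap("wrist"); save(sys.argv[1],im)
hsv=cv2.cvtColor(im,cv2.COLOR_RGB2HSV); H,S,V=hsv[...,0].astype(int),hsv[...,1],hsv[...,2]
mk=((abs(H-65)<20)&(S>120)&(V>50)).astype(np.uint8)
n,lab,st,c=cv2.connectedComponentsWithStats(mk); i=1+st[1:,4].argmax(); v,u=np.nonzero(lab==i)
P=pts(m,d,np.c_[u,v]); P=P[(P[:,2]>s["tcp_pos"][2]-.25)]
# pixel rectangle, corners onto silhouettes; axis from the centreline of 3D top strip
r=cv2.minAreaRect(P[P[:,2]>P[:,2].max()-.012][:,:2].astype(np.float32))
print("px",c[i],st[i],"rect",r,"z",P[:,2].min(),P[:,2].max())
a=s["tcp_rot"]/np.linalg.norm(s["tcp_rot"]); yaw=2*np.arctan2(a[1],a[0]); yaw=(np.degrees(yaw)+180)%360-180
print("tcp",s["tcp_pos"],"rot",s["tcp_rot"],"yaw",yaw,"open",s["opening"],"f",s["ft_force"])
E
python3 cellm.py w3.png
```

```text
time: 2.78
tcp_pos: [0.4404, 0.1869, 0.2185]
tcp_rot: [3.141, -0.004, 0.0]
ft_force: [-0.3, -0.0, -0.7]
opening: 0.09
px [259.11694238 130.31545921] [ 246   93   29   75 1753] rect ((0.49983710050582886, 0.18334248661994934), (0.030942074954509735, 0.08313508331775665), 89.30115509033203) z 0.0015892256520586567 0.057990040436682655
tcp [0.44044514 0.18694778 0.21848111] rot [ 3.14095115e+00 -3.73871944e-03  1.09113309e-04] yaw -0.13639992047842497 open 0.08997431325302606 f [-0.33187341 -0.02378937 -0.74119037]
```

View pics/w3.png

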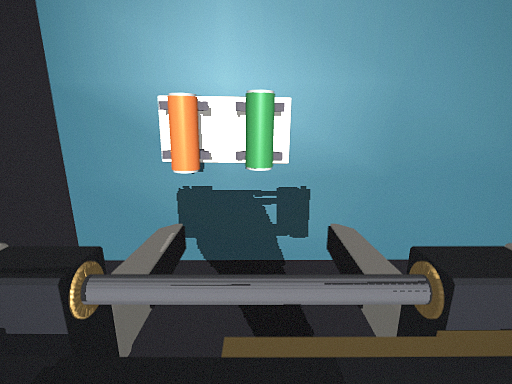

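The green cell is at (259,130), level along the tool x, and the orange one is at (184,132). Cell centre is about (0.500, 0.183), so I descend and grip.

```bash
python3 -m jog '[{"jaw":7,"dx":3,"dy":0.2,"dz":1,"twist":0},{"jaw":7,"dx":3,"dy":0.2,"dz":1,"twist":0},{"jaw":7,"dx":0,"dy":0,"dz":4,"twist":0},{"jaw":7,"dx":0,"dy":0,"dz":4,"twist":0},{"jaw":7,"dx":0,"dy":0,"dz":4,"twist":0},{"jaw":7,"dx":0,"dy":0,"dz":3,"twist":0},{"jaw":7,"dx":0,"dy":0,"dz":1.5,"twist":0},{"jaw":7,"dx":0,"dy":0,"dz":1.2,"twist":0},{"jaw":7,"dx":0,"dy":0,"dz":0,"twist":0},{"jaw":7,"dx":0,"dy":0,"dz":0,"twist":0}]'
python3 - <<'E'
from h import *
m,im,d=cap("wrist"); save("w4.png",im)
E
```

```text
time: 3.67
tcp_pos: [0.4998, 0.1828, 0.0211]
tcp_rot: [3.141, -0.006, -0.002]
ft_force: [0.3, 0.3, 0.4]
opening: 0.0701
```

View pics/w4.png

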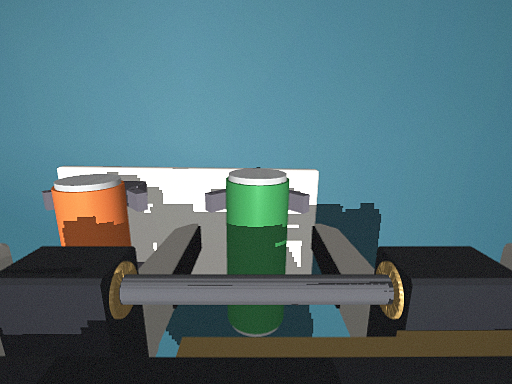

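The green cell is centred between the fingers (far cap at (257,175), near cap at (256,325)). I close on it and lift.

```bash
python3 -m jog '[{"jaw":3,"dx":0,"dy":0,"dz":0,"twist":0},{"jaw":3,"dx":0,"dy":0,"dz":0,"twist":0},{"jaw":3,"dx":0,"dy":0,"dz":0,"twist":0},{"jaw":3,"dx":0,"dy":0,"dz":0,"twist":0},{"jaw":3,"dx":0,"dy":0,"dz":0,"twist":0},{"jaw":3,"dx":0,"dy":0,"dz":0,"twist":0},{"jaw":3,"dx":0,"dy":0,"dz":0,"twist":0},{"jaw":3,"dx":0,"dy":0,"dz":0,"twist":0}]' 40
python3 -m jog '[{"jaw":3,"dx":0,"dy":0,"dz":-1,"twist":0},{"jaw":3,"dx":0,"dy":0,"dz":-2,"twist":0},{"jaw":3,"dx":0,"dy":0,"dz":-3,"twist":0},{"jaw":3,"dx":0,"dy":0,"dz":-3,"twist":0},{"jaw":3,"dx":0,"dy":0,"dz":-3,"twist":0},{"jaw":3,"dx":0,"dy":0,"dz":0,"twist":0},{"jaw":3,"dx":0,"dy":0,"dz":0,"twist":0}]'
cat > held.py <<'E'
from h import *
import sys
from scipy.spatial.transform import Rotation as Rr
s=ctrl.sense(); m,im,d=cap("wrist"); save(sys.argv[1],im)
R=Rr.from_rotvec(s["tcp_rot"]).as_matrix()
hsv=cv2.cvtColor(im,cv2.COLOR_RGB2HSV); H,S,V=hsv[...,0].astype(int),hsv[...,1],hsv[...,2]
g=(abs(H-65)<20)&(S>100)&(V>30); g[:,:200]=0; g[:,315:]=0
w=(S<70)&(V>60); w[:, :220]=0; w[:,295:]=0
for nm,k in (("green",g),("cap",w)):
    v,u=np.nonzero(k); Q=(pts(m,d,np.c_[u,v])-s["tcp_pos"])@R
    Q=Q[(abs(Q[:,2]+.019)<.025)&(abs(Q[:,1])<.02)&(abs(Q[:,0])<.07)]
    for lo in np.arange(-.05,.06,.01):
        q=Q[(Q[:,0]>lo)&(Q[:,0]<=lo+.01)]
        if len(q)>4: print(nm,round(lo,2),len(q),"x",q[:,0].min().round(4),q[:,0].max().round(4),"ymean",q[:,1].mean().round(4),"topz",q[:,2].min().round(4))
print(s["tcp_pos"],s["tcp_rot"],s["opening"],s["ft_force"])
E
python3 held.py w5.png
```

```text
time: 4.38
tcp_pos: [0.4998, 0.1828, 0.0218]
tcp_rot: [3.141, -0.008, -0.0]
ft_force: [0.8, -5.8, 5.6]
opening: 0.0334
time: 4.97
tcp_pos: [0.5004, 0.1846, 0.1434]
tcp_rot: [-3.14, 0.006, -0.005]
ft_force: [-0.5, -0.6, -2.3]
opening: 0.0327
green -0.05 148 x -0.0456 -0.04 ymean 0.0 topz -0.0349
green -0.04 821 x -0.04 -0.03 ymean -0.0012 topz -0.0357
green -0.03 345 x -0.03 -0.024 ymean -0.001 topz -0.036
green -0.02 10 x -0.0129 -0.0101 ymean 0.0024 topz -0.0257
green -0.01 696 x -0.01 -0.0 ymean -0.0005 topz -0.0357
green 0.0 1048 x 0.0 0.01 ymean -0.0004 topz -0.0356
green 0.01 1082 x 0.01 0.02 ymean -0.0004 topz -0.0357
green 0.02 1131 x 0.02 0.03 ymean -0.0002 topz -0.0361
green 0.03 1195 x 0.03 0.04 ymean -0.0003 topz -0.0359
green 0.04 268 x 0.04 0.0421 ymean -0.0006 topz -0.0357
cap -0.05 124 x -0.0464 -0.0412 ymean -0.0016 topz -0.035
cap 0.0 211 x 0.0071 0.01 ymean 0.0047 topz -0.0438
cap 0.01 11 x 0.0135 0.0196 ymean -0.0167 topz -0.0231
cap 0.02 10 x 0.0204 0.0297 ymean -0.0166 topz -0.0238
cap 0.03 22 x 0.03 0.0399 ymean -0.0123 topz -0.0221
cap 0.04 853 x 0.0404 0.0451 ymean -0.0002 topz -0.0343
[0.50036909 0.18463497 0.14337706] [-3.13957749  0.00558568 -0.00506982] 0.032656168209437945 [-0.46365731 -0.6482243  -2.2574232 ]
```

View pics/w5.png

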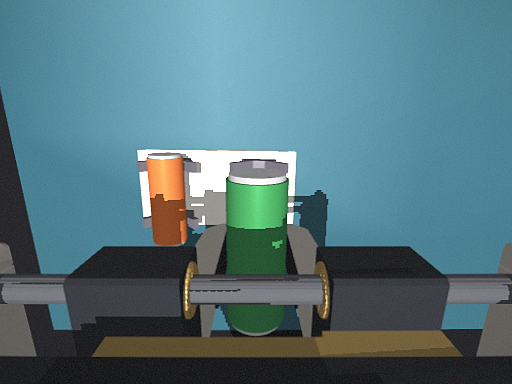

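The cell is held level and centred (ends at -46 and +45 mm in tool x, axis 18.7 mm behind the TCP), and the orange one is undisturbed. Carry it to the fixture.

```bash
python3 -m jog '[{"jaw":3,"dx":0,"dy":0,"dz":0,"twist":-5},{"jaw":3,"dx":0,"dy":0,"dz":0,"twist":-5},{"jaw":3,"dx":0,"dy":0,"dz":0,"twist":-4.7},{"jaw":3,"dx":-0.5,"dy":1.6,"dz":0,"twist":0},{"jaw":3,"dx":-0.9,"dy":3.1,"dz":0,"twist":0},{"jaw":3,"dx":-0.95,"dy":3.15,"dz":0,"twist":0},{"jaw":3,"dx":-0.95,"dy":3.15,"dz":0,"twist":0},{"jaw":3,"dx":-0.95,"dy":3.15,"dz":0,"twist":0},{"jaw":3,"dx":-0.95,"dy":3.15,"dz":0,"twist":0},{"jaw":3,"dx":-0.95,"dy":3.15,"dz":0,"twist":0},{"jaw":3,"dx":-0.95,"dy":3.15,"dz":0,"twist":0},{"jaw":3,"dx":-0.95,"dy":3.15,"dz":0,"twist":0},{"jaw":3,"dx":-0.95,"dy":3.15,"dz":0,"twist":0},{"jaw":3,"dx":-0.95,"dy":3.15,"dz":0,"twist":0},{"jaw":3,"dx":-0.95,"dy":3.15,"dz":0,"twist":0},{"jaw":3,"dx":-0.4,"dy":1.6,"dz":0,"twist":0},{"jaw":3,"dx":0,"dy":0,"dz":0,"twist":0},{"jaw":3,"dx":0,"dy":0,"dz":0,"twist":0},{"jaw":3,"dx":0,"dy":0,"dz":0,"twist":0}]'
cat > rel.py <<'E'
from h import *
s=ctrl.sense(); e=np.array([.9681,.2504]); n=np.array([-.2504,.9681]); p=s["tcp_pos"]
a=s["tcp_rot"]; y=(np.degrees(2*np.arctan2(a[1],a[0]))+180)%360-180
print("rel along/lat/axis z mm",((p[:2]@e-.4382)*1e3).round(1),((p[:2]@n+.3259)*1e3).round(1),((p[2]+.0187)*1e3).round(1),"yaw",y.round(2),"rot",a.round(3),"F",s["ft_force"].round(1),"open",s["opening"].round(4),"t",s["time"])
E
python3 rel.py
```

```text
time: 6.6
tcp_pos: [0.4842, -0.2092, 0.1404]
tcp_rot: [-3.115, -0.397, 0.003]
ft_force: [0.8, 1.2, -3.4]
opening: 0.033Traceback (most recent call last):
  File "rel.py", line 4, in <module>
    print("rel along/lat/axis z mm",((p[:2]@e-.4382)*1e3).round(1),((p[:2]@n+.3259)*1e3).round(1),((p[2]+.0187)*1e3).round(1),"yaw",y.round(2),"rot",a.round(3),"F",s["ft_force"].round(1),"open",s["opening"].round(4),"t",s["time"])
                                                                                                                                                                                                  ^^^^^^^^^^^^^^^^^^
AttributeError: 'float' object has no attribute 'round'
```

```bash
sed -i 's/s\["opening"\].round(4)/s["opening"]/' rel.py; python3 -m jog '[{"jaw":3,"dx":0,"dy":0.2,"dz":2,"twist":0},{"jaw":3,"dx":0,"dy":0,"dz":3,"twist":0},{"jaw":3,"dx":0,"dy":0,"dz":2.4,"twist":0},{"jaw":3,"dx":0,"dy":0,"dz":1.5,"twist":0},{"jaw":3,"dx":0,"dy":0,"dz":0.5,"twist":0},{"jaw":3,"dx":0,"dy":0,"dz":0,"twist":0},{"jaw":3,"dx":0,"dy":0,"dz":0,"twist":0}]'; python3 rel.py
python3 - <<'E'
from h import *
m,im,d=cap("wrist"); m2,i2,d2=cap("side"); m3,i3,d3=cap("scene")
i2=cv2.resize(i2[130:220,170:300],None,fx=3,fy=3); i3=cv2.resize(i3[180:260,190:300],None,fx=3,fy=3)
C=np.zeros((384+270,800,3),np.uint8); C=np.zeros((600,800,3),np.uint8); C[:320,:512]=im[64:384]; C[330:600,:390]=i2; C[330:570,400:730]=i3
save("c6.png",C)
E
```

```text
time: 7.18
tcp_pos: [0.4855, -0.2114, 0.0478]
tcp_rot: [-3.116, -0.398, 0.0]
ft_force: [-0.5, 0.7, -3.4]
opening: 0.0336
rel along/lat/axis z mm -21.1 -0.3 66.5 yaw 14.56 rot [-3.116 -0.398  0.   ] F [-0.5  0.7 -3.4] open 0.03358109557406586 t 7.1833
```

View pics/c6.png

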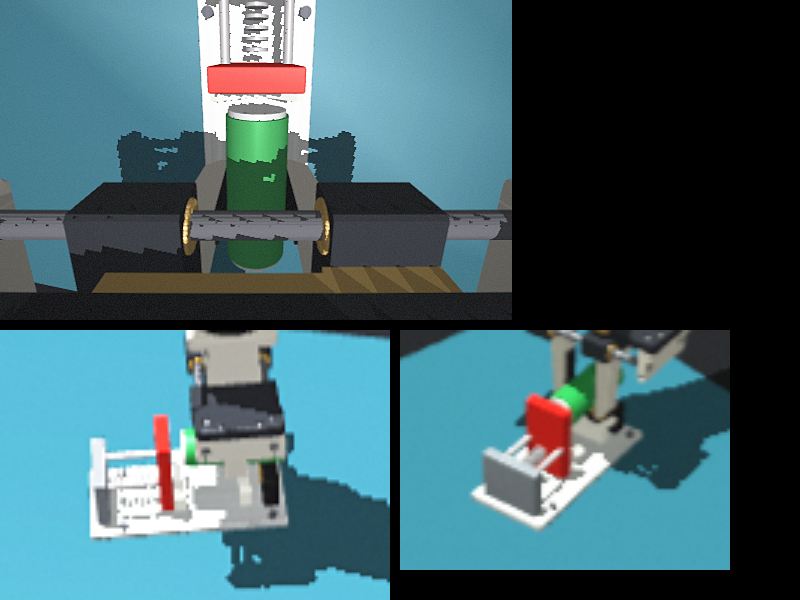

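The cell is in line with the jaw (cap at (257,112), jaw at (256,78) in the crop), about 11 mm short of it and above the stop. Push the jaw back by 25 mm of tool travel.

```bash
python3 -m jog '[{"jaw":3,"dx":0.5,"dy":0,"dz":0,"twist":0},{"jaw":3,"dx":0.5,"dy":0,"dz":0,"twist":0},{"jaw":3,"dx":0.5,"dy":0,"dz":0,"twist":0},{"jaw":3,"dx":0.5,"dy":0,"dz":0,"twist":0},{"jaw":3,"dx":0.5,"dy":0,"dz":0,"twist":0},{"jaw":3,"dx":0,"dy":0,"dz":0,"twist":0},{"jaw":3,"dx":0,"dy":0,"dz":0,"twist":0}]'; python3 rel.py; python3 held.py w7.png | grep -v cap.0.0
```

```text
time: 7.92
tcp_pos: [0.5093, -0.2061, 0.0475]
tcp_rot: [3.117, 0.396, -0.001]
ft_force: [-3.0, -1.4, -0.8]
opening: 0.033
rel along/lat/axis z mm 3.2 -1.2 66.2 yaw 14.47 rot [ 3.117e+00  3.960e-01 -1.000e-03] F [-3.  -1.4 -0.8] open 0.03303017787764767 t 7.9167
green -0.05 153 x -0.043 -0.04 ymean 0.0001 topz -0.0349
green -0.04 820 x -0.04 -0.03 ymean -0.0012 topz -0.0358
green -0.03 334 x -0.03 -0.0239 ymean -0.0012 topz -0.0354
green -0.02 8 x -0.0131 -0.0107 ymean 0.0114 topz -0.0245
green -0.01 689 x -0.01 -0.0 ymean -0.0003 topz -0.0358
green 0.0 1037 x 0.0 0.01 ymean -0.0004 topz -0.0357
green 0.01 1082 x 0.01 0.02 ymean -0.0004 topz -0.0359
green 0.02 1146 x 0.02 0.03 ymean -0.0003 topz -0.0361
green 0.03 1196 x 0.03 0.04 ymean -0.0001 topz -0.036
green 0.04 258 x 0.04 0.0421 ymean -0.0004 topz -0.0358
cap -0.05 112 x -0.0465 -0.0408 ymean -0.0019 topz -0.0338
cap -0.01 19 x -0.01 -0.0051 ymean 0.0063 topz -0.0333
[ 0.50929454 -0.20614493  0.04748319] [ 3.11654995e+00  3.95709510e-01 -1.08967584e-03] 0.03303017787764767 [-2.9740727  -1.41464947 -0.81437473]
```

The jaw is pushed back with about 3.3 N and the cell has not slipped. I add a little margin, then lower.

```bash
python3 -m jog '[{"jaw":3,"dx":0.15,"dy":-0.1,"dz":0,"twist":0},{"jaw":3,"dx":0,"dy":0,"dz":0.5,"twist":0},{"jaw":3,"dx":0,"dy":0,"dz":0.5,"twist":0},{"jaw":3,"dx":0,"dy":0,"dz":0.5,"twist":0},{"jaw":3,"dx":0,"dy":0,"dz":0.3,"twist":0},{"jaw":3,"dx":0,"dy":0,"dz":0.3,"twist":0},{"jaw":3,"dx":0,"dy":0,"dz":0.2,"twist":0},{"jaw":3,"dx":0,"dy":0,"dz":0.2,"twist":0},{"jaw":3,"dx":0,"dy":0,"dz":0,"twist":0},{"jaw":3,"dx":0,"dy":0,"dz":0,"twist":0}]'; python3 rel.py; python3 held.py w8.png | grep -v cap
```

```text
time: 8.8
tcp_pos: [0.5104, -0.2048, 0.0224]
tcp_rot: [-3.116, -0.395, 0.001]
ft_force: [-4.1, -2.2, -4.5]
opening: 0.0332
rel along/lat/axis z mm 4.7 -0.2 41.1 yaw 14.46 rot [-3.116e+00 -3.950e-01  1.000e-03] F [-4.1 -2.2 -4.5] open 0.03320837210548776 t 8.8
green -0.05 145 x -0.05 -0.04 ymean 0.0003 topz -0.0355
green -0.04 833 x -0.04 -0.03 ymean -0.0013 topz -0.0359
green -0.03 370 x -0.03 -0.0232 ymean -0.0011 topz -0.0357
green -0.02 9 x -0.0137 -0.0101 ymean 0.0117 topz -0.0254
green -0.01 678 x -0.0099 -0.0 ymean -0.0002 topz -0.036
green 0.0 1055 x 0.0 0.01 ymean -0.0005 topz -0.0362
green 0.01 1078 x 0.01 0.02 ymean -0.0004 topz -0.0356
green 0.02 1120 x 0.02 0.03 ymean -0.0003 topz -0.0358
green 0.03 714 x 0.03 0.0371 ymean -0.0002 topz -0.0358
[ 0.51044436 -0.20477427  0.02236937] [-3.11644883e+00 -3.95380334e-01  8.46314324e-04] 0.03320837210548776 [-4.06719937 -2.24179426 -4.46703815]
```

The cell is down between jaw and stop, with no upward force yet. I ease it down the last millimetre, move it back towards the stop, and release.

```bash
python3 -m jog '[{"jaw":3,"dx":0,"dy":0,"dz":0.1,"twist":0},{"jaw":3,"dx":-0.15,"dy":0,"dz":0,"twist":0},{"jaw":3,"dx":-0.15,"dy":0,"dz":0,"twist":0},{"jaw":3,"dx":0,"dy":0,"dz":0,"twist":0}]' 20; python3 rel.py; python3 -m jog '[{"jaw":5,"dx":0,"dy":0,"dz":0,"twist":0},{"jaw":5,"dx":0,"dy":0,"dz":0,"twist":0},{"jaw":6,"dx":0,"dy":0,"dz":0,"twist":0},{"jaw":6,"dx":0,"dy":0,"dz":0,"twist":0},{"jaw":6,"dx":0,"dy":0,"dz":0,"twist":0},{"jaw":6,"dx":0,"dy":0,"dz":0,"twist":0}]'; python3 rel.py; python3 held.py w9.png
```

```text
time: 9.18
tcp_pos: [0.5089, -0.2054, 0.022]
tcp_rot: [3.116, 0.396, 0.004]
ft_force: [0.0, -0.1, 2.3]
opening: 0.033
rel along/lat/axis z mm 3.0 -0.3 40.7 yaw 14.5 rot [3.116 0.396 0.004] F [ 0.  -0.1  2.3] open 0.03296583182085405 t 9.1833
time: 9.68
tcp_pos: [0.5078, -0.2055, 0.0216]
tcp_rot: [3.117, 0.395, 0.0]
ft_force: [-0.2, 0.4, 0.6]
opening: 0.0596
rel along/lat/axis z mm 2.0 -0.2 40.3 yaw 14.46 rot [3.117 0.395 0.   ] F [-0.2  0.4  0.6] open 0.05955476779762673 t 9.6833
green -0.05 332 x -0.0499 -0.04 ymean 0.0008 topz -0.0357
green -0.04 835 x -0.04 -0.03 ymean -0.0007 topz -0.0359
green -0.03 374 x -0.03 -0.0234 ymean -0.0007 topz -0.0361
green -0.01 646 x -0.0099 -0.0 ymean -0.0001 topz -0.036
green 0.0 1028 x 0.0 0.01 ymean -0.0003 topz -0.036
green 0.01 1066 x 0.01 0.02 ymean -0.0004 topz -0.0362
green 0.02 1151 x 0.02 0.03 ymean -0.0004 topz -0.0367
green 0.03 356 x 0.03 0.0339 ymean -0.0007 topz -0.0361
cap -0.05 67 x -0.0479 -0.0435 ymean -0.0006 topz -0.035
cap -0.01 17 x -0.0097 -0.0 ymean -0.0138 topz -0.0347
cap 0.0 16 x 0.0001 0.0098 ymean -0.017 topz -0.023
cap 0.01 14 x 0.0106 0.0192 ymean -0.0144 topz -0.0241
cap 0.02 103 x 0.0207 0.0297 ymean 0.0021 topz -0.0233
cap 0.05 321 x 0.0545 0.06 ymean 0.0007 topz -0.0284
[ 0.50783822 -0.20551797  0.02158093] [3.11658934e+00 3.95499445e-01 8.74184831e-05] 0.05955476779762673 [-0.17428969  0.37015763  0.63223942]
```

View pics/w9.png

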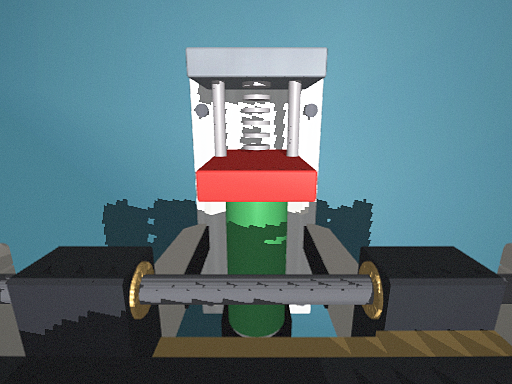

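The fingers are off the cell, which lies between the jaw (256,175) and the stop. Retract straight up, then back to where it was surveyed for a check.

```bash
python3 -m jog '[{"jaw":6,"dx":0,"dy":0,"dz":-1,"twist":0},{"jaw":6,"dx":0,"dy":0,"dz":-2,"twist":0},{"jaw":6,"dx":0,"dy":0,"dz":-3.5,"twist":0},{"jaw":6,"dx":0,"dy":0,"dz":-3.5,"twist":0},{"jaw":6,"dx":0,"dy":0,"dz":-3.5,"twist":0},{"jaw":6,"dx":0,"dy":0,"dz":-3.5,"twist":0},{"jaw":6,"dx":-3,"dy":0,"dz":-2,"twist":0},{"jaw":6,"dx":-3,"dy":0,"dz":0,"twist":0},{"jaw":6,"dx":-2,"dy":0,"dz":0,"twist":0},{"jaw":6,"dx":0,"dy":0,"dz":0,"twist":0},{"jaw":6,"dx":0,"dy":0,"dz":0,"twist":0}]'
python3 - <<'E'
from h import *
e=np.array([.9681,.2504]); n=np.array([-.2504,.9681])
m,im,d=cap("wrist"); m2,i2,d2=cap("side"); m3,i3,d3=cap("scene")
hsv=cv2.cvtColor(im,cv2.COLOR_RGB2HSV); H,S,V=hsv[...,0].astype(int),hsv[...,1],hsv[...,2]
for nm,k in (("green",(abs(H-65)<20)&(S>120)&(V>40)),("red",((H<6)|(H>174))&(S>130)&(V>60))):
    k[220:]=0; v,u=np.nonzero(k); Q=pts(m,d,np.c_[u,v]); Q=Q[Q[:,2]>.012]; a=(Q[:,:2]@e-.4382)*1e3; l=(Q[:,:2]@n+.3259)*1e3; z=Q[:,2]*1e3
    print(nm,"along",a.min().round(1),np.median(a).round(1),a.max().round(1),"lat",l.min().round(1),l.max().round(1))
    if nm=="green":
        for lo in range(-45,45,15):
            b=(a>lo)&(a<=lo+15)
            if b.any(): print(lo,"top z",np.percentile(z[b],98).round(1),"lat mean of top",l[b&(z>52)].mean().round(1))
C=np.zeros((600,800,3),np.uint8); C[:300,:512]=im[:300]; C[330:600,:390]=cv2.resize(i2[130:220,170:300],None,fx=3,fy=3); C[330:570,400:730]=cv2.resize(i3[180:260,190:300],None,fx=3,fy=3); C[:255,520:775]=cv2.resize(i3[260:345,325:410],None,fx=3,fy=3)
save("c10.png",C)
E
```

```text
time: 10.65
tcp_pos: [0.4295, -0.2259, 0.2126]
tcp_rot: [3.116, 0.393, 0.001]
ft_force: [-0.3, 0.0, 0.5]
opening: 0.0601
green along -45.3 0.6 41.5 lat -16.9 16.2
-45 top z 57.0 lat mean of top 1.0
-30 top z 56.8 lat mean of top 1.1
-15 top z 56.7 lat mean of top 0.9
0 top z 56.7 lat mean of top 1.1
15 top z 57.0 lat mean of top 1.2
30 top z 56.9 lat mean of top 1.0
red along 44.6 45.0 57.0 lat -21.3 21.4
```

View pics/c10.png

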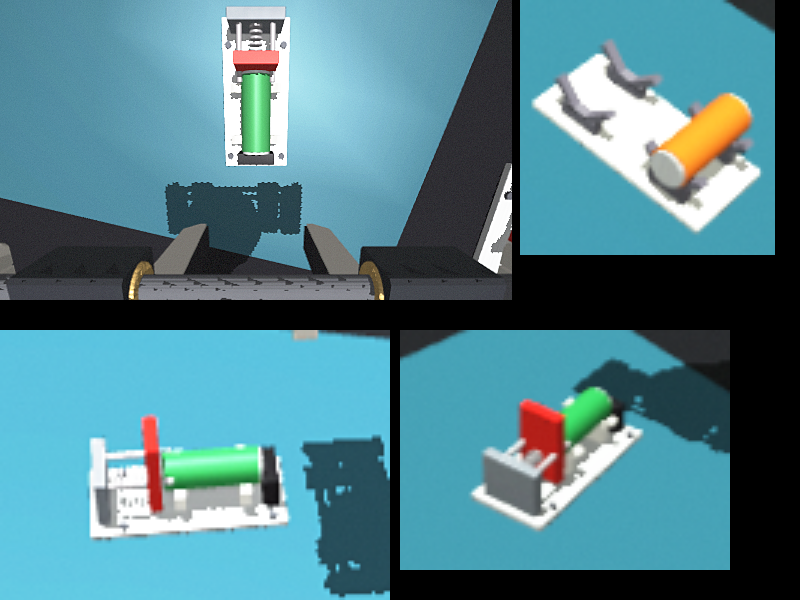

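The cell lies level with its top at 57 mm (axis 40 mm). The jaw face is at +45 mm, which is 10 mm of travel, and the other end is against the stop. Orange is still in the rack, so I hand in.

```bash
python3 -c "
from cell import ctrl
print(ctrl.finish_job())"
```

```text
the job is handed in; nothing more can be done
None
```

The green cell is in the smaller fixture (the one on the mat), clamped between the red jaw and the black stop. I used the cell's end to push the jaw back, lowered it into the cradle, then let go and moved the arm away. The job took about 11 s, and I handed it in.

Last checks, from the wrist, side and scene cameras:
- **Level and fully down:** the cell's top is at 56.7–57.0 mm along its whole length, which puts the axis at 40 mm.
- **Clamped:** the jaw's face is at +45.0 mm, which is 10 mm of travel, and the other end is at about −45 mm, against the stop.
- **Centred:** it is within about 1 mm sideways.
- **Orange cell:** it is still in its place in the rack.
- **Robot:** it touches nothing.

One move command was refused early on because its rows lacked some of the keys; the arm did not move. No check failed or disagreed.

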